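Switch the lift-gate selector valve to the beaker's outlet

TASK

Switch the bench selector valve to the outlet that has the beaker under it: lift the lever out of its parking notch, swing it over into the wide pocket of the gate above that outlet, and let it drop fully down into the detent there, then let go. The detent is hidden under the cap and may lie anywhere in the middle of the pocket, so feel for it until the lever sinks all the way down. Leave the beaker, the dish and the vial standing where they are.

Things in the scene. Friction and masses are not known exactly. Their poses are not given: they have to be found in the camera images.
- handle (a point): Centre of the lever's upright black round handle, 26 mm thick, 76 mm tall (38 mm above and below this point). It stands on the outer end of a level steel arm 12 x 12 mm, whose middle line is 47 mm below this point. Lever down: handle upright, 160 mm from the valve's vertical axis, this point 167 mm above the table.
- pivot (a point): Point on the vertical axis of the fixed selector valve, 120 mm up, level with the arm; the lever's level lift hinge passes through it. Grey foot, aluminium flange (radius 107 mm, top 108 mm high) and a white round cap (radius 84 mm, top 162 mm high) that turns with the lever. Its x axis points straight away from the parked arm.
- gate (a point): Parking notch (16 mm wide) in the middle of the gate, a curved steel fence on the flange, 92 to 103 mm from the axis, top 130 mm high. This point is at the fence's top edge. The fence has one wide pocket on either side of the notch.
- pocket_left (a point): Middle of the left pocket (seen from the robot, +y side), at the fence's top edge: a gap 0.5 rad (49 mm) wide, centred 0.75 rad from the parking notch. The lever's detent is under the cap, out of sight, within 0.13 rad of the pocket's middle, elsewhere in each run, with about 0.03 rad of play either way.
- pocket_right (a point): Middle of the right pocket (-y side), the mirror image of the left one; its hidden detent lies elsewhere, again within 0.13 rad of the pocket's middle.
- outlet_left (a point): Mouth of the left outlet, a bent steel tube 10 mm thick, 150 mm from the valve axis, 75 mm above the table, below the left pocket and in the same direction from the axis.
- outlet_right (a point): Mouth of the right outlet, the mirror image, below the right pocket.
- lever_swing (a joint): Swing of the lever about the vertical valve axis, rad: 0 parked, positive to the left (clockwise from above), limits -1.08 and 1.08. Light friction (0.5 N at the handle; up to 2 N on the detent rail). In a pocket the fence lets the arm move from about 0.57 to 0.93 (either sign); the detent lies at 0.62 to 0.88.
- lever_lift (a joint): Lift of the lever, rad, 0 (fully down) to 0.30; 0.1 raises the handle 16 mm and leans it 0.1 rad to the axis. A spring presses it down (5 to 8 N at the handle). Above 0.17 it clears the fence. In a pocket beside the detent it rests at 0.07 on a smooth rail; slid along it, free to sink, it drops to 0 at the detent and is then held sideways.
- beaker_mid (a point): Centre (35 mm up) of an open plastic beaker, 57 mm wide and 70 mm tall, loose and light, standing under one of the two outlets: this outlet is the one to select.
- dish_mid (a point): Centre (6 mm up) of a flat closed petri dish, 62 mm wide and 13 mm tall, loose, under the other outlet.
- vial_mid (a point): Centre (30 mm up) of a small capped vial, 27 mm thick and 60 mm tall, standing loose under the parked lever's arm.
Things that resemble listed ones, but are neither listed nor needed, are in the scene too. Leave any red look-alike of the part that bears beaker_mid alone.

How it is judged:
By the outcome, as a careful person would: the job done as asked, in the order asked, and still so for the second after the job is handed in, with the robot touching nothing.
It also fails if it takes over 51 s, if anything falls off the work surface, if the arm or the gripper's body presses on something with over 40 N, if the wrist force passes 120 N, or if a joint passes its speed limit or range.

ROBOT

A 7-joint arm with a two-finger parallel gripper is mounted at the origin on the work surface; the furniture and walls round the work are solid. World frame = base frame: x ahead of the robot, y to its left, z up, the work surface at z = 0. Lengths are in m, angles in rad, forces in N, time in s.
With the tool pointing down it reaches from about 0.4 to 0.85 m from the base axis. Payload 10.4 kg.
Tool frame: the origin (TCP) lies at the very end of the fingers, on their centre line; the grasp point (between the pads) lies 19 mm behind it; z points along the fingers, y is the direction in which the jaws open and shut (so a half turn about z gives the same grasp; the last joint's range is limited). The gripper opens to 87 mm and grips with 3 to 60 N. Pads are 19 mm wide; open, the fingers measure 117 mm over their backs; the gripper's body (75 mm by 190 mm) begins 51 mm behind the grasp point.
Start: joints at [-0.023, 0.332, -0.065, 1.46, 0.022, 1.35, -0.088], TCP at [0.625, 0, 0.223] pointing down, gripper open.
Joint ranges: [-2.6, 2.6], [-0.5, 2.12], [-1.47, 1.34], [0.16, 2.42], [-1.27, 4.41], [0.06, 2.06], [-2.6, 2.6]. Speed limits (rad/s): [2.22, 2.22, 2.79, 2.79, 3.14, 3.14, 3.14].

INTERFACE

Orientations are given as a rotation vector (axis times angle).
In Python, from plant import ctrl, camera gives the robot as it stands.
- The arm moves only by the shell command python3 -m jog 'ROWS' [FORCE]. ROWS is JSON, a list that holds one entry, the list of rows, each a list of 5 numbers: the finger opening in m, from 0 to 0.087, then the shift along the tool's x, y, z in m, then the turn about the tool's z in degrees. A call has 1 to 20 rows; each row is the pose to reach, as a shift and turn from the pose commanded when the call began, along the tool's axes at that moment; what a row does not reach only later rows make up. A row lasts 1/8 s, in which the tool goes at most 62.5 mm and 10.7 degrees, less where a joint would pass 70% of its speed; a pose out of reach is approached as far as the arm can. A call with a gripper value outside its range is refused whole. The fingers move at their own pace and stop on an object; FORCE is the grip in N (left out, the last holds). Time passes only in rows, so rows that repeat a pose let the fingers close. It gives the time, the measured TCP pose, the force and the opening at its end, in the units of the state.
- ctrl.observe(): the state, without advancing time (a new reading comes with each control period).
- camera(name): name is "scene" or "side" or "wrist"; returns a dict with "pixels" (420x560x3 uint8, red, green, blue), "camera_matrix" (3x3 intrinsics, pixels), "eye" and "attitude" of the camera in the world. Camera axes: x right, y up, looking along -z (the intrinsics and any distortion apply to the point x, -y, -z); pixel columns grow to the right and rows downward; lengths in m; the calibration is good to about 2 mm. A picture is of the moment at which its call begins. There is no depth.
- ctrl.job_done(): hands the job in, once; it reports no verdict.
The state is a dict: "time_s": time; "qpos": joint angles; "joint_velocities": joint speeds; "joint_torque": joint torques, N m; "position": TCP position; "tcp_rot": TCP orientation; "ft_force": force on the tool from outside, world axes, zero at the start; "torque": the same for the moment, N m; "grip_width": finger opening in m.
Only numpy, scipy, OpenCV 4.12 (cv2) and the standard library are available. Lean on these libraries where they do the work, as an engineer would, in place of code of your own. Each camera call takes 0.05 s, during which the arm holds its last target. There are 200 camera calls.

## Working session

There is one attempt and no reset: what is moved stays moved. The work goes in short steps, Python scripts to look and compute and a shell command to move; the robot and the scene stay as the last step left them, time stands still between calls to the robot, and variables do not carry over. Pictures are saved under pics/ and viewed, about 8 in all and at most 12, crops included, and the job is handed in when it is done.

```bash
mkdir -p pics; ls; python3 - <<'E'
from plant import ctrl,camera
import cv2,numpy as np
for n in ["scene","side"]:
    c=camera(n); cv2.imwrite(f"pics/{n}0.png",c["pixels"][:,:,::-1]); print(n,{k:np.round(v,4).tolist() for k,v in c.items() if k!="pixels"})
s=ctrl.observe(); print({k:np.round(v,4).tolist() for k,v in s.items()})
E
```

```text
pics
scene {'camera_matrix': [[537.3547, 0.0, 281.4188], [0.0, 537.3547, 213.3368], [0.0, 0.0, 1.0]], 'eye': [0.1386, 0.5901, 0.9521], 'attitude': [0.2533, -0.8494, -2.4058]}
side {'camera_matrix': [[524.4192, 0.0, 276.8531], [0.0, 524.4192, 217.5504], [0.0, 0.0, 1.0]], 'eye': [0.1197, 0.6815, 0.5586], 'attitude': [0.375, -1.3662, -2.3044]}
{'time_s': 0.1, 'qpos': [-0.0226, 0.3328, -0.0647, 1.4609, 0.0216, 1.3499, -0.0885], 'joint_velocities': [0.0002, -0.0031, 0.0016, -0.0032, 0.0004, 0.0003, -0.0006], 'joint_torque': [0.0003, -62.4538, 0.0238, -39.0718, -0.0616, 0.0365, 0.0], 'position': [0.6247, 0.0, 0.2218], 'tcp_rot': [-2.2208, -2.2209, 0.0014], 'ft_force': [0.569, 1.2744, 0.4892], 'torque': [0.011, -0.0378, -0.0194], 'grip_width': 0.0869}
```

View pics/scene0.png

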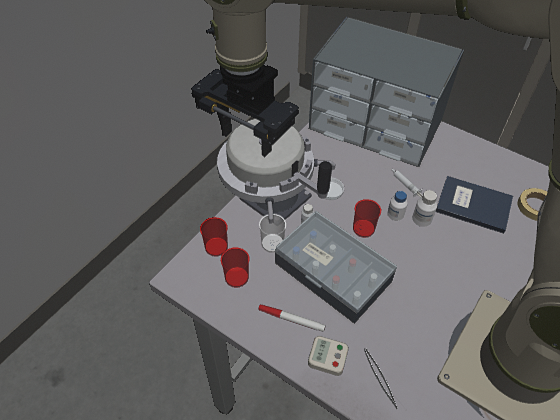

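View pics/side0.png

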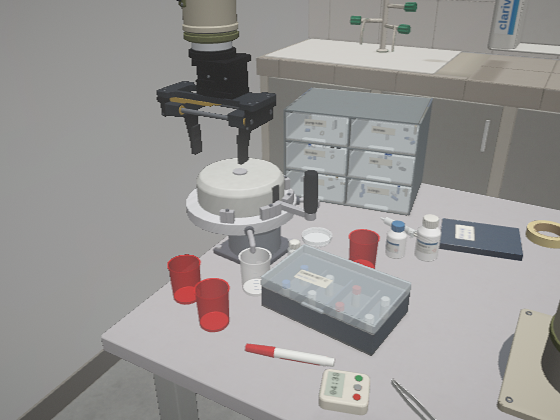

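The beaker is the clear one, at scene (272,231) and side (256,268), under the near (left, +y) outlet. The red cups at scene (214,237), (236,267) and (366,217) are look-alikes. The dish is at scene (332,188). The black handle is at scene (324,179) and side (311,191).

```bash
cat > h.py <<'E'
import numpy as np,cv2
from scipy.spatial.transform import Rotation as R
C={'scene':(537.3547,281.4188,213.3368,[0.1386,0.5901,0.9521],[0.2533,-0.8494,-2.4058]),'side':(524.4192,276.8531,217.5504,[0.1197,0.6815,0.5586],[0.375,-1.3662,-2.3044])}
def ray(n,u,v):
    f,cx,cy,e,a=C[n]; d=R.from_rotvec(a).apply([(u-cx)/f,-(v-cy)/f,-1]); return np.array(e),d/np.linalg.norm(d)
def onz(n,u,v,z):
    e,d=ray(n,u,v); return e+d*(z-e[2])/d[2]
def tri(p):
    A=0;b=0
    for n,u,v in p:
        e,d=ray(n,u,v); M=np.eye(3)-np.outer(d,d); A=A+M; b=b+M@e
    return np.linalg.solve(A,b)
def proj(n,p):
    f,cx,cy,e,a=C[n]; q=R.from_rotvec(a).inv().apply(np.array(p)-e); return np.round([cx+f*q[0]/-q[2],cy-f*q[1]/-q[2]],1)
E
python3 - <<'E'
from h import *
print('handle',tri([('scene',324,179),('side',311,191)]),onz('scene',325,165,.205),onz('side',311,174,.205))
print('cap top knob',tri([('scene',265,134),('side',240,171)]))
print('beaker',onz('scene',272,243,0),onz('side',256,287,0),'dish',onz('scene',332,189,.0065),onz('side',317,238,.0065))
print('vial top',onz('scene',308,209,.06),onz('side',294,243,.06))
for n in C:
    I=cv2.imread(f'pics/{n}0.png'); I=I[110:260,200:360] if n=='scene' else I[140:300,170:330]
    cv2.imwrite(f'pics/{n}c.png',cv2.resize(I[:150],None,fx=5,fy=4 if 0 else 5,interpolation=3)[:,:800] if 0 else cv2.resize(I,(600,600*I.shape[0]//I.shape[1]),interpolation=cv2.INTER_CUBIC))
E
```

```text
handle [ 0.47144374 -0.04696297  0.17119496] [ 0.47480776 -0.05134724  0.205     ] [ 0.46975923 -0.04206278  0.205     ]
cap top knob [ 0.65414263 -0.10230823  0.14984363]
beaker [0.53656612 0.03852396 0.        ] [0.53716304 0.03507575 0.        ] dish [ 0.50951374 -0.16536407  0.0065    ] [ 0.51116905 -0.16229849  0.0065    ]
vial top [ 0.50058037 -0.04407989  0.06      ] [ 0.50237165 -0.04441088  0.06      ]
```

View pics/scenec.png

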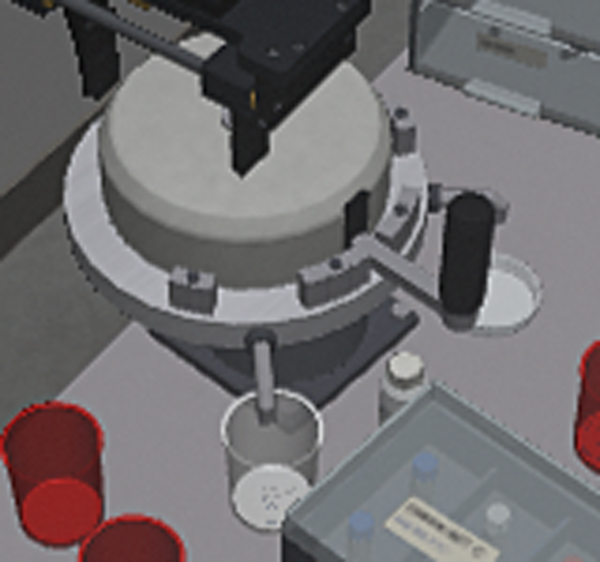

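View pics/sidec.png

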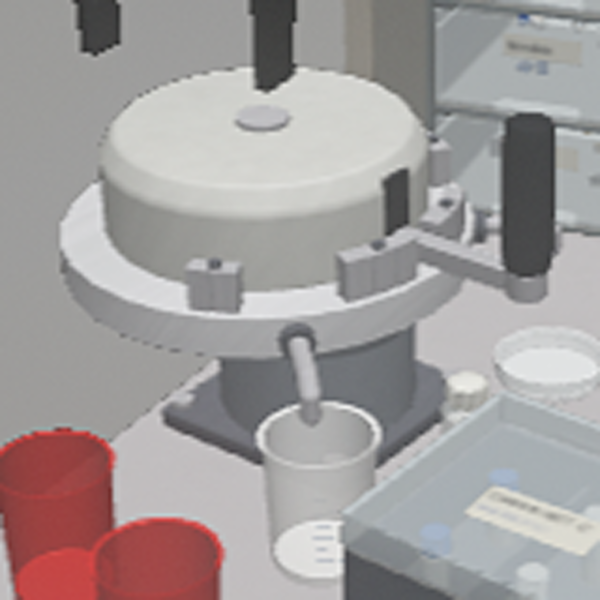

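```bash
python3 - <<'E'
from h import *
from scipy.optimize import least_squares
print(onz('side',239.9,171.2,.164))
ob=[('side','ax',.164,239.9,171.2),('side','h',.205,311,173),('scene','h',.205,325.9,164.5),('side','h',.167,310.5,192),('scene','h',.167,324.4,178.5)]
# beaker as weaker
ob+=[('scene','b',0,272,242.5),('scene','d',.0065,332.5,188.5),('side','d',.0065,317,238)]
def P(x,k,z):
    r,a={'ax':(0,0),'h':(.16,0),'b':(.15,.75),'d':(.15,-.75)}[k]
    t=x[2]-a   # direction angle; positive swing clockwise
    return [x[0]+r*np.cos(t),x[1]+r*np.sin(t),z]
f=lambda x:np.concatenate([(proj(n,P(x,k,z))-[u,v])*(0.3 if k in'bd' else 1) for n,k,z,u,v in ob])
s=least_squares(f,[.63,-.07,3.1],diff_step=1e-3);x=s.x
print(x,np.round(s.fun.reshape(-1,2),1).tolist())
for k in'hbd':print(k,np.round(P(x,k,.167),4))
E
```

```text
[ 0.63438507 -0.07461725  0.164     ]
[ 0.63255071 -0.07283691  3.00983086] [[0.3, 0.5], [0.3, -1.5], [-0.4, 0.5], [0.4, -0.2], [-0.3, -0.1], [-0.4, 0.5], [-0.6, 0.5], [-0.1, 0.2]]
h [ 0.4739 -0.0518  0.167 ]
b [0.5372 0.0429 0.167 ]
d [ 0.5103 -0.1598  0.167 ]
```

Fitted axis (0.6325, -0.073), handle (0.474, -0.052), parked direction 3.01 rad. The clear beaker is under the left outlet, so the target is pocket_left. First I move above the handle with the jaws tangential, turning the tool -82.5°.

```bash
python3 -m jog '[[[0.087,-0.005,-0.018,-0.015,-10],[0.087,-0.010,-0.036,-0.02,-20],[0.087,-0.016,-0.054,-0.02,-30],[0.087,-0.022,-0.072,-0.02,-40],[0.087,-0.028,-0.090,-0.02,-50],[0.087,-0.034,-0.108,-0.02,-60],[0.087,-0.042,-0.126,-0.02,-70],[0.087,-0.048,-0.142,-0.02,-80],[0.087,-0.052,-0.151,-0.02,-82.5],[0.087,-0.052,-0.151,-0.02,-82.5],[0.087,-0.052,-0.151,-0.02,-82.5],[0.087,-0.052,-0.151,-0.02,-82.5]]]' 20
python3 - <<'E'
from plant import ctrl,camera
import cv2,numpy as np
from scipy.spatial.transform import Rotation as R
s=ctrl.observe();print(np.round(R.from_rotvec(s['tcp_rot']).as_matrix(),3),np.round(s['qpos'],2))
a=[camera(n)["pixels"][:,:,::-1] for n in("wrist","side")]
cv2.imwrite("pics/w1.png",cv2.resize(np.hstack([a[0],a[1][60:][:,100:400][:].repeat(1,0)] if 0 else [a[0][:,:],cv2.resize(a[1],(560,420))]),(800,300)))
E
```

```text
time_s: 1.6
position: [0.4743, -0.0517, 0.2424]
tcp_rot: [-0.206, -3.135, -0.0]
ft_force: [-0.2, 0.0, -0.0]
grip_width: 0.0868
[[-0.991  0.131 -0.   ]
 [ 0.131  0.991  0.   ]
 [ 0.     0.    -1.   ]] [ 0.17  0.   -0.15  1.8   0.    1.34  1.45]
```

View pics/w1.png

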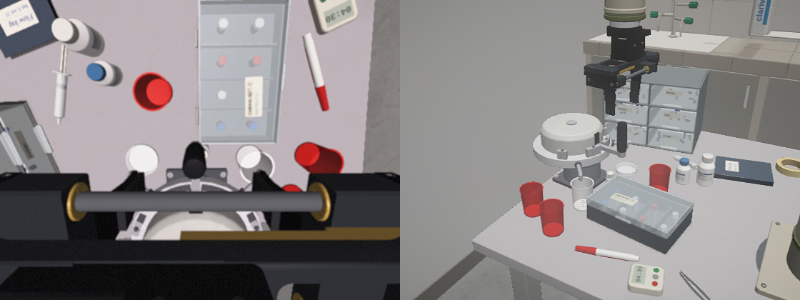

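The wrist view shows the handle (195,160) centred between the fingers (128 and 263). Next I descend to grasp height and close.

```bash
python3 -m jog '[[[0.087,0,0,0.02,0],[0.087,0,0,0.045,0],[0.087,0,0,0.07,0],[0.087,0,0,0.085,0],[0.087,0,0,0.092,0],[0.087,0,0,0.092,0],[0.04,0,0,0.092,0],[0.02,0,0,0.092,0],[0.015,0,0,0.092,0],[0.015,0,0,0.092,0],[0.015,0,0,0.092,0],[0.015,0,0,0.092,0],[0.015,0,0,0.092,0],[0.015,0,0,0.092,0]]]' 25
```

```text
time_s: 3.45
position: [0.4737, -0.0536, 0.1505]
tcp_rot: [-0.208, -3.134, 0.003]
ft_force: [-1.0, -5.4, 0.4]
grip_width: 0.0255
```

```bash
python3 -m jog '[[[0.015,-0.001,-0.002,-0.004,0],[0.015,-0.003,-0.0025,-0.010,0],[0.015,-0.0055,-0.0025,-0.016,0],[0.015,-0.008,-0.0025,-0.022,0],[0.015,-0.010,-0.0025,-0.027,0],[0.015,-0.013,-0.0025,-0.033,0],[0.015,-0.015,-0.0025,-0.038,0],[0.015,-0.015,-0.0025,-0.038,0],[0.015,-0.015,-0.0025,-0.038,0]]]'
python3 - <<'E'
from plant import camera
import cv2
a=camera("side")["pixels"][:,:,::-1]
cv2.imwrite("pics/s2.png",cv2.resize(a[90:310,150:400],(750,600),interpolation=2)[:, :])
E
```

```text
time_s: 4.58
position: [0.4891, -0.0565, 0.1888]
tcp_rot: [0.205, 3.134, 0.0]
ft_force: [4.7, -1.0, -13.0]
grip_width: 0.0251
```

View pics/s2.png

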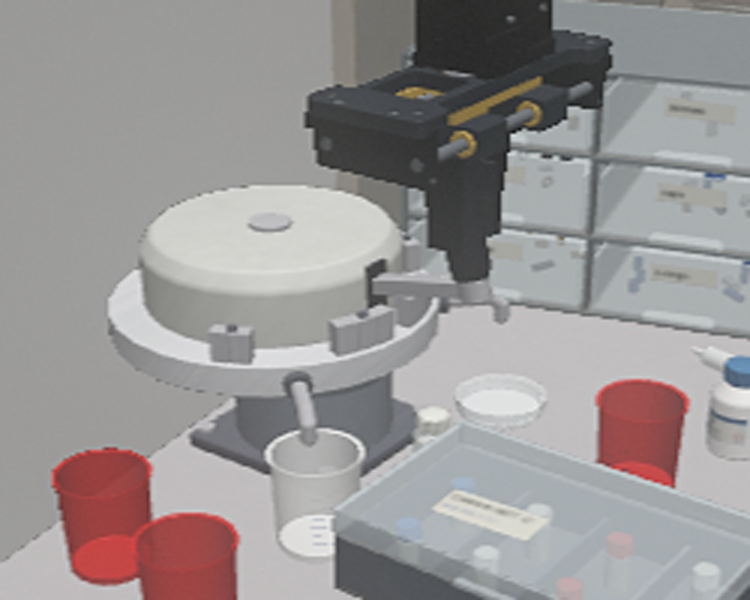

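The lever is lifted clear of the notch: its arm is inclined at about (430,288) in the crop. Next I swing left to about 0.60 rad.

```bash
python3 -m jog '[[[0.015,0,0.005,0,2],[0.015,-0.0005,0.0144,0,5.7],[0.015,-0.0012,0.0215,0,8.6],[0.015,-0.0025,0.0287,0,11.5],[0.015,-0.004,0.0357,0,14.3],[0.015,-0.0058,0.0426,0,17.2],[0.015,-0.008,0.0495,0,20],[0.015,-0.0106,0.0562,0,22.9],[0.015,-0.0135,0.0628,0,25.7],[0.015,-0.0167,0.0692,0,28.6],[0.015,-0.020,0.0755,0,31.5],[0.015,-0.024,0.0815,0,34.4],[0.015,-0.024,0.0815,0,34.4],[0.015,-0.024,0.0815,0,34.4]]]'
python3 - <<'E'
from plant import ctrl
import numpy as np
p=np.array(ctrl.observe()['position'])-[.6325,-.0728,0]
print(np.hypot(p[0],p[1]),3.022-np.arctan2(p[1],p[0]))
E
```

```text
time_s: 6.38
position: [0.5236, 0.0209, 0.1887]
tcp_rot: [1.123, 2.933, -0.0]
ft_force: [5.9, -2.3, -12.3]
grip_width: 0.0255
0.14363056156055437 0.5907287831019556
```

```bash
python3 -m jog '[[[0.015,0,0.002,0,0],[0.015,0.0015,0.002,0.003,0],[0.015,0.003,0.002,0.006,0],[0.015,0.0045,0.002,0.009,0],[0.015,0.006,0.002,0.012,0],[0.015,0.0075,0.002,0.015,0],[0.015,0.009,0.002,0.018,0],[0.015,0.010,0.002,0.021,0],[0.015,0.010,0.002,0.021,0]]]'
```

```text
time_s: 7.5
position: [0.5165, 0.03, 0.1674]
tcp_rot: [-1.122, -2.933, -0.0]
ft_force: [-2.0, 1.9, -3.9]
grip_width: 0.0255
```

```bash
python3 -m jog '[[[0.031,0,0,0,0],[0.031,0,0,0,0],[0.031,0,0,0.003,0],[0.031,0,0,0.006,0],[0.031,0,0,0.006,0],[0.031,0,0,0.006,0]]]'
python3 - <<'E'
from plant import camera
import cv2
a=camera("side")["pixels"][:,:,::-1]
cv2.imwrite("pics/s3.png",cv2.resize(a[120:280,170:370],(750,600),interpolation=2))
E
```

```text
time_s: 8.25
position: [0.5169, 0.0294, 0.1616]
tcp_rot: [1.123, 2.934, 0.0]
ft_force: [-0.0, 0.3, -0.3]
grip_width: 0.0311
```

View pics/s3.png

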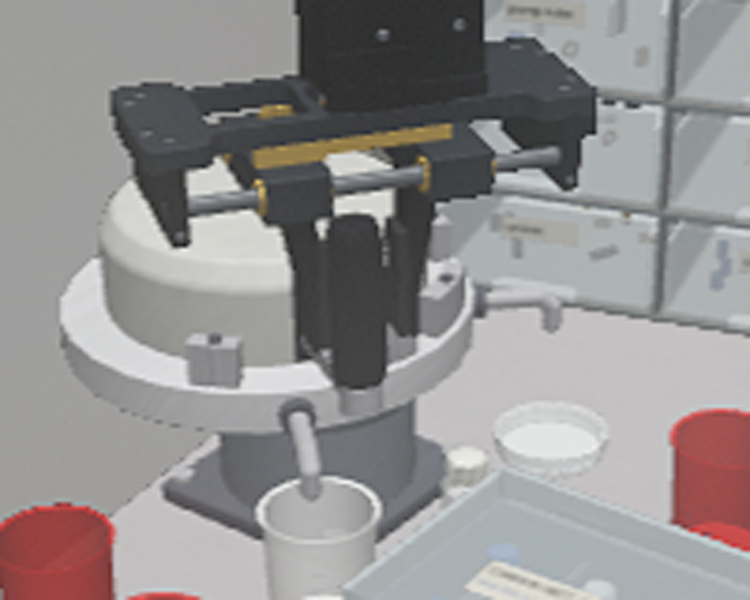

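The side view shows the handle (355,300 in the crop) free between the open fingers, resting on the rail. Now I feel along the rail in small steps.

```bash
cat > st.py <<'E'
from plant import ctrl
import numpy as np
s=ctrl.observe();p=np.array(s['position'])-[.6325,-.0728,0];a=np.arctan2(p[1],p[0]);f=np.array(s['ft_force'])
print('r %.4f swing %.3f Ftan %.1f Frad %.1f Fz %.1f'%(np.hypot(p[0],p[1]),3.022-a,f@[np.sin(a),-np.cos(a),0],f@[np.cos(a),np.sin(a),0],f[2]))
E
python3 st.py; python3 -m jog '[[[0.031,0,0.0018,0,0.7],[0.031,-0.0001,0.0037,0,1.4],[0.031,-0.0002,0.0056,0,2],[0.031,-0.0002,0.0075,0,2.7],[0.031,-0.0003,0.0093,0,3.4],[0.031,-0.0003,0.0093,0,3.4]]]'; python3 st.py
```

```text
r 0.1543 swing 0.605 Ftan 0.1 Frad 0.1 Fz 0.1
time_s: 9.05
position: [0.5235, 0.0364, 0.1616]
tcp_rot: [1.21, 2.899, 0.001]
ft_force: [-0.3, -1.0, 0.9]
grip_width: 0.0306
r 0.1543 swing 0.667 Ftan -0.9 Frad -0.4 Fz 0.9
```

```bash
python3 -m jog '[[[0.031,0,0.0018,0,0.7],[0.031,-0.0001,0.0037,0,1.4],[0.031,-0.0002,0.0056,0,2],[0.031,-0.0002,0.0075,0,2.7],[0.031,-0.0003,0.0093,0,3.4],[0.031,-0.0003,0.0093,0,3.4]]]'; python3 st.py
```

```text
time_s: 9.8
position: [0.5304, 0.0428, 0.1616]
tcp_rot: [1.295, 2.862, 0.001]
ft_force: [-0.5, -0.5, -0.6]
grip_width: 0.0309
r 0.1543 swing 0.728 Ftan -0.7 Frad -0.1 Fz -0.6
```

```bash
python3 -m jog '[[[0.031,0,0.0018,0,0.7],[0.031,-0.0001,0.0037,0,1.4],[0.031,-0.0002,0.0056,0,2],[0.031,-0.0002,0.0075,0,2.7],[0.031,-0.0003,0.0093,0,3.4],[0.031,-0.0003,0.0093,0,3.4]]]'; python3 st.py
```

```text
time_s: 10.55
position: [0.5376, 0.0486, 0.1617]
tcp_rot: [1.379, 2.822, 0.001]
ft_force: [-1.0, 0.5, -0.6]
grip_width: 0.0307
r 0.1541 swing 0.788 Ftan -0.5 Frad 1.0 Fz -0.6
```

```bash
python3 -m jog '[[[0.031,0,0.0018,0,0.7],[0.031,-0.0001,0.0037,0,1.4],[0.031,-0.0002,0.0056,0,2],[0.031,-0.0002,0.0075,0,2.7],[0.031,-0.0003,0.0093,0,3.4],[0.031,-0.0003,0.0093,0,3.4]]]'; python3 st.py
```

```text
time_s: 11.3
position: [0.545, 0.054, 0.1616]
tcp_rot: [1.463, 2.78, 0.0]
ft_force: [0.6, -0.1, -0.1]
grip_width: 0.0309
r 0.1541 swing 0.847 Ftan 0.5 Frad -0.4 Fz -0.1
```

```bash
python3 -m jog '[[[0.031,0,0.0018,0,0.7],[0.031,-0.0001,0.0037,0,1.4],[0.031,-0.0002,0.0056,0,2],[0.031,-0.0002,0.0056,0,2],[0.031,-0.0002,0.0056,0,2]]]'; python3 st.py
python3 - <<'E'
from plant import camera
import cv2
a=camera("side")["pixels"][:,:,::-1]
cv2.imwrite("pics/s4.png",cv2.resize(a[120:280,170:370],(750,600),interpolation=2))
E
```

```text
time_s: 11.92
position: [0.5492, 0.0567, 0.1615]
tcp_rot: [-1.511, -2.754, 0.001]
ft_force: [-5.2, -1.3, 2.7]
grip_width: 0.0312
r 0.1540 swing 0.880 Ftan -5.1 Frad 1.7 Fz 2.7
```

View pics/s4.png

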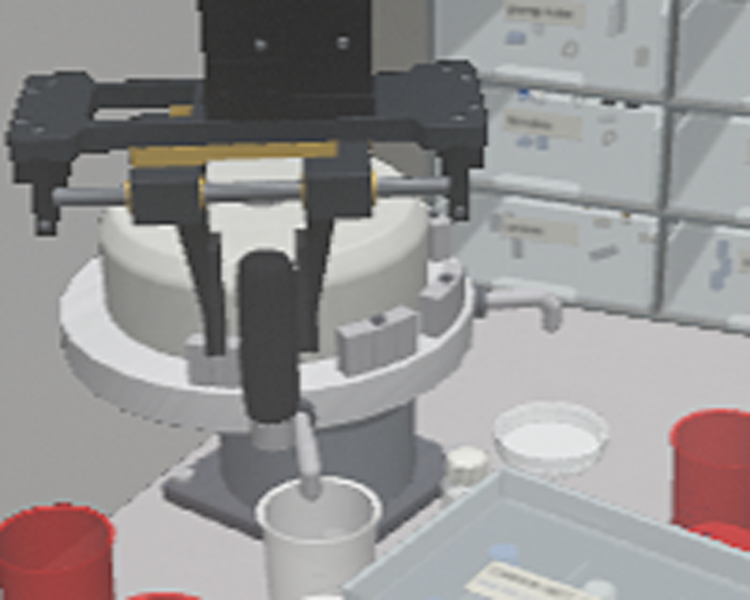

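```bash
cat > fit.py <<'E'
from h import *
import sys
def H(a,phi,h):
    r=.16*np.cos(phi)-(.047+h)*np.sin(phi); z=.12+.16*np.sin(phi)+(.047+h)*np.cos(phi); t=3.022-a
    return [.6325+r*np.cos(t),-.0728+r*np.sin(t),z]
if __name__=='__main__':
    for a in (.80,.83,.86,.89):
        for ph in (0,.035,.07): print(a,ph,[(proj('side',H(a,ph,h))-[170,120])*3.75 for h in(.038,-.038)])
    print('landing .6',[(proj('side',H(.595,.07,h))-[170,120])*3.75 for h in(.038,-.038)])
E
python3 fit.py
```

```text
0.8 0 [array([286.875, 254.625]), array([293.625, 411.   ])]
0.8 0.035 [array([285.75 , 239.625]), array([293.25 , 399.375])]
0.8 0.07 [array([284.625, 224.625]), array([292.5 , 387.75])]
0.83 0 [array([275.625, 255.375]), array([282.75, 411.75])]
0.83 0.035 [array([274.5  , 240.375]), array([282.   , 400.125])]
0.83 0.07 [array([273.75 , 225.375]), array([281.625, 388.5  ])]
0.86 0 [array([264.  , 255.75]), array([271.875, 412.5  ])]
0.86 0.035 [array([263.25, 240.75]), array([271.125, 400.875])]
0.86 0.07 [array([262.875, 225.75 ]), array([270.75, 389.25])]
0.89 0 [array([252.75 , 256.125]), array([261.   , 412.875])]
0.89 0.035 [array([252.   , 241.125]), array([260.25, 401.25])]
0.89 0.07 [array([251.625, 226.125]), array([259.875, 389.625])]
landing .6 [array([357.375, 216.75 ]), array([364.875, 378.75 ])]
```

The fit gives swing 0.86 and lift 0 (handle top at (265,258), expected about (264,256)), with 5 N of sideways resistance, so the lever has sunk into the detent. Now I centre, open and back off upwards.

```bash
python3 -m jog '[[[0.031,0,-0.002,0,0],[0.031,0,-0.003,0,0],[0.06,0,-0.003,0,0],[0.087,0,-0.003,0,0],[0.087,0,-0.003,0,0],[0.087,0,-0.003,0,0],[0.087,0,-0.003,-0.01,0],[0.087,0,-0.003,-0.03,0],[0.087,0,-0.003,-0.06,0],[0.087,0,-0.003,-0.1,0],[0.087,0,-0.003,-0.13,0],[0.087,0,-0.003,-0.13,0],[0.087,0,-0.003,-0.13,0]]]'; python3 st.py
python3 - <<'E'
from plant import camera
import cv2,numpy as np
a=camera("side")["pixels"][:,:,::-1];b=camera("scene")["pixels"][:,:,::-1]
cv2.imwrite("pics/s5.png",np.hstack([cv2.resize(x,(400,400),interpolation=2) for x in(a[120:320,170:370],b[110:310,180:380])]))
cv2.imwrite("pics/s5b.png",cv2.resize(a[120:280,170:370],(750,600),interpolation=2))
E
```

```text
time_s: 13.6
position: [0.5469, 0.0552, 0.2913]
tcp_rot: [-1.511, -2.754, 0.0]
ft_force: [0.2, -0.5, -0.3]
grip_width: 0.0869
r 0.1540 swing 0.861 Ftan -0.1 Frad -0.5 Fz -0.3
```

View pics/s5b.png

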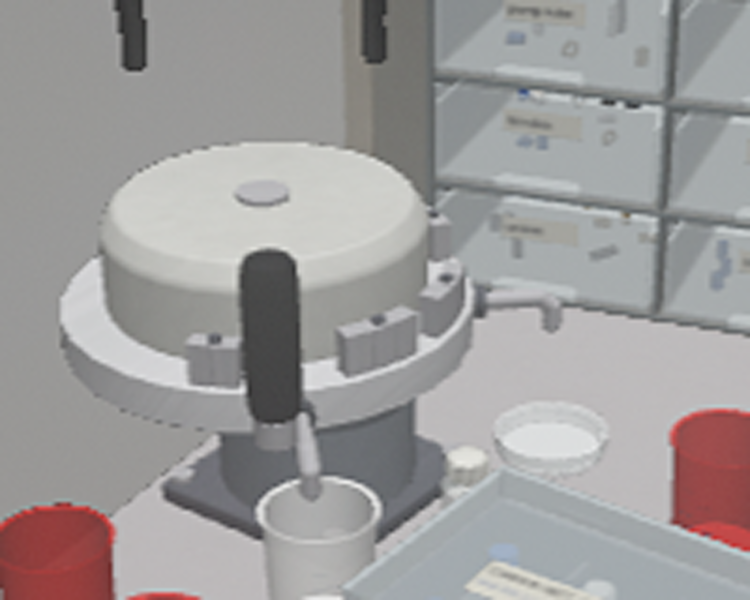

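View pics/s5.png

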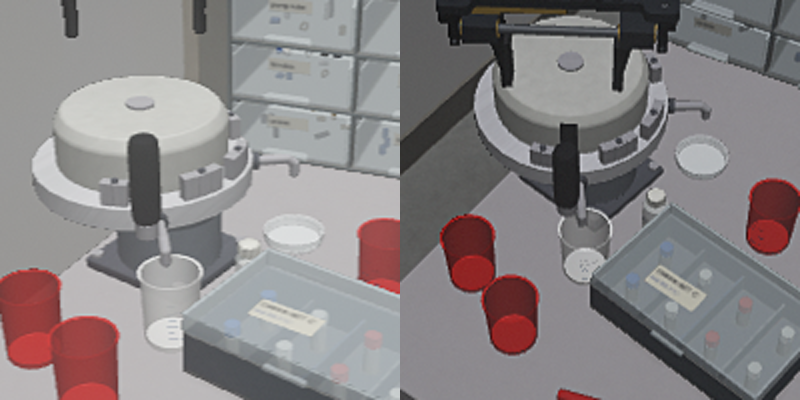

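The lever stays fully down with its handle top at (269,257) in the crop, matching lift 0 and swing about 0.85. The beaker, dish and vial look unmoved, and the gripper is clear.

```bash
python3 -c "
from plant import ctrl
print(ctrl.job_done())"
```

```text
the job is handed in; nothing more can be done
None
```

The valve is switched to the left outlet, the one with the clear beaker under it, and I have handed the job in. It took about 14 s of robot time.

I gripped the handle, lifted the lever out of the parking notch and swung it left over the fence. I then lowered it onto the rail in the left pocket at about 0.6 rad. With the fingers loosely around the handle, I slid it along until it sank into the detent. After that I let go and moved the gripper up clear of it.

**Lever:** the last picture matches lift 0 at a swing of about 0.85–0.86 rad. When the lever sank, it also resisted about 5 N of sideways push. That was before the fence limit of about 0.93 rad, so the detent stopped it and not the fence.

**Objects:** the beaker, dish and vial look to be where they started. I judged this from the pictures and did not measure their positions again.

**Gripper:** the wrist force reads about zero. The largest wrist force I read was about 14 N, while lifting, though I only read it at the end of each move. No check failed or disagreed, apart from about 2 mm between the estimated and gripped handle position, which I corrected for.

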